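# Knock a stuck specimen puck up out of its mounting mould

### The arm

A 7-joint arm with a two-finger parallel gripper is mounted at the origin on the work surface. World frame = base frame: x ahead of the robot, y to its left, z up, the work surface at z = 0. Lengths are in m, angles in rad, forces in N, time in s.
With the tool pointing down it reaches from about 0.4 to 0.925 m from the base axis. Payload 4.1 kg.
Tool frame: the origin (TCP) lies at the very end of the fingers, on their centre line; the grasp point (between the pads) lies 19 mm behind it; z points along the fingers, y is the direction in which the jaws open and shut (so a half turn about z gives the same grasp; the last joint's range is limited). The gripper opens to 85 mm and grips with 20 to 120 N. Pads are 22 mm wide; open, the fingers measure 114 mm over their backs; the gripper's body (76 mm by 85 mm) begins 54 mm behind the grasp point. The pads swing forward as they close: fully open they stand 13 mm farther back than shut.
Start: joints at [1.045, 0.398, 0.045, 1.537, -0.019, 1.207, -0.051], TCP at [0.269, -0.592, 0.231] pointing down, gripper open.
Joint ranges: [-2.82, 2.82], [-0.49, 2.23], [-1.37, 1.46], [0, 2.46], [-1.36, 4.5], [0.23, 2], [-2.94, 2.94]. Speed limits (rad/s): [2.57, 2.57, 3.14, 3.14, 3.14, 3.14, 3.14].

### API

Orientations are given as a unit quaternion [x, y, z, w].
In Python, from bench import env gives the robot as it stands. The module is installed in compiled form; this text tells all that it offers.
- The arm moves only by the tool play_rows, never from a script. Its argument "increments" is a list that holds one entry, the list of rows, each a list of 4 numbers: the shift along the tool's x, y, z in m, then the turn about the tool's z in degrees. In form: [[[tx, ty, tz, twist], ...]]. A call has 1 to 8 rows; each row shifts and turns the commanded pose from where the row before left it, along the tool's axes as they then stand; what a row does not reach is not made up. A row lasts 1/12 s, in which the tool goes at most 41.7 mm and 7.16 degrees, less where a joint would pass 70% of its speed; a pose out of reach is approached as far as the arm can. A call with a gripper value outside its range is refused whole. "hand" is the opening, from -1 (shut) to 1 (fully open), set as the call begins (left out, the last holds). The fingers move at their own pace and stop on an object; the grip force is fixed at half the most. Time passes only in rows, so rows that do not move let the fingers close. It gives the time, the measured TCP pose, the force and the opening at its end, in the units of the state.
- env.read_state(): the state, without advancing time (a new reading comes with each control period).
- env.read_camera(name): name is "side" or "top" or "wrist"; returns a dict with "pixels" (480x640x3 uint8, red, green, blue), "range_z" (480x640 float32, m along the optical axis (not along the pixel's ray), 0 where there is no reading), "fx", "fy", "cx", "cy" (pixels), "rvec" (rotation vector, rad) and "tvec" (3), from world to camera coordinates, as OpenCV has them. Camera axes: x right, y down, z forward; pixel columns grow to the right and rows downward; lengths in m; the calibration is good to about 2 mm. A picture is of the moment at which its call begins.
- env.job_done(): hands the job in, once; it reports no verdict.
The state is a dict: "t": time; "joint_positions": joint angles; "joint_vel": joint speeds; "tau": joint torques, N m; "ee_pos": TCP position; "tcp_rot": TCP orientation; "force": force on the tool from outside, world axes, zero at the start; "ft_torque": the same for the moment, N m; "gripper_width": finger opening in m.
Only numpy, scipy, OpenCV 4.12 (cv2) and the standard library are available. Lean on these libraries where they do the work, as an engineer would, in place of code of your own. Each camera call takes 0.05 s, during which the arm holds its last target. There are 200 camera calls.

### The job

The orange resin specimen puck is stuck in the metal mould on the blue stand. Take the red C-shaped knockout tool by its black handle, bring its pin under the mould, feel gently for the off-centre hole in the mould's floor and push the pin up through it until the puck stands about 15 mm out of the mould. Leave the puck standing there, held by the mould, stand the tool upright in the middle of the green mat again, and let go; do not force the tool against the mould or stand, and leave the other things on the bench alone.

Things in the scene. Friction and masses are not known exactly. Their poses are not given: they have to be found in the camera images.
- stand: Fixed blue stand carrying the aluminium mould. Origin: on the bench, on the vertical axis of the mould's pocket; z up. Two side legs 8 mm thick (y = 52 to 60 and -52 to -60 mm, x = -32 to 32 mm, 4 mm high feet out to 76 mm) leave the space under the mould open along the stand's x: 104 mm wide, 60 mm high. Only the pin should press on the stand, below 60 N even in a knock: approach at about 10 mm/s and feel with a few newtons
- floor_under (a point): Underside of the pocket's floor (dark steel plate, 60 to 68 mm above the bench), on the pocket's axis; axes as the stand's. A 12 mm hole goes up through the plate, off centre: its axis is always 4.5 mm from this point, in a direction that differs each time (the plate may have been fitted any way round). It is hidden from view and can be found only by feel from below
- mould_mouth (a point): Centre of the pocket's mouth in the mould's top face, 98 mm above the bench; axes as the stand's. Mould block: 64 mm (x) by 76 mm (y), 30 mm tall, standing on the floor plate; round pocket 35.5 mm wide, 30 mm deep
- puck_center (a point): Centre (half-way up) of the orange resin puck, 34 mm across, 28 mm tall, 0.04 kg, z along its axis. At the start it sits on the pocket floor (centre 82 mm above the bench), its top 2 mm below the mould's top, so it cannot be gripped. Three spring plungers near the mouth grip its side: roughly 4 to 12 N slides it, and it stays at whatever height it is pushed to
- handle (a point): Centre of the tool's black handle: upright square bar 24 x 24 mm, 50 mm tall, from 132 to 182 mm above the tool's underside; free on all sides. Axes as the tool's
- tool: Red C-shaped knockout tool, 0.3 kg, standing on the mat. Origin: its underside, straight below pin and handle; x from the spine to the C's open side, z up. 24 mm wide in y. Lower arm z = 0 to 12 mm, x = -52 to 16; cross foot 80 mm wide in y at x = -51 to -73; spine x = -56 to -68; upper arm z = 120 to 132 mm. With its x along the stand's x (or against it) it slides under and over the mould
- pin_tip (a point): Tip of the tool's steel pin: 8 mm thick, standing up from the lower arm, 12 to 42 mm above the tool's underside, its end flat with a 1 mm bevel; 115 mm straight below the handle's centre. It can go at most 30 mm into the hole, 22 mm past the pocket floor. Axes as the tool's
- mat: The fixed green mat, 170 mm (x) by 160 mm (y), 3 mm thick; origin at the centre of its underside. The tool belongs here, its pin within 50 mm of the mat's centre
- resin_jar: Bystander: small white jar with a blue cap, 48 mm wide, 60 mm tall; origin at its underside
- slide_box: Bystander: blue slide box 35 x 85 x 32 mm; origin at its underside
- dish: Bystander: white shallow dish 80 mm wide, 16 mm tall; origin at its underside
Things that resemble listed ones, but are neither listed nor needed, are in the scene too. Of the things like the mat, leave any that is brown; of the rest the smaller one is meant.

How it is judged:
On the way, in this order (a step that is already met when the one before it is completed fails the run):
1. the pin has entered the hole in the mould's floor from below (z of pin_tip in the frame of stand above 0.0635 m and horizontal distance between pin_tip and stand below 0.009 m), for 0.05 s.
2. the pin has pushed the puck up by at least 11 mm (z of puck_center in the frame of stand above 0.093 m and z of pin_tip in the frame of stand above 0.076 m and horizontal distance between pin_tip and stand below 0.009 m), for 0.1 s.
At the end, for the whole second after the job is handed in: The puck stands (leaning less than 0.25 rad) in the mould's pocket, still held by it, 11 to 24 mm above where it was stuck (9 to 22 mm out of the mould's top); the tool stands upright and at rest on the mat, its pin within 50 mm of the mat's centre, let go (z of puck_center in the frame of stand between 0.093 and 0.106 m and horizontal distance between puck_center and stand below 0.005 m and angle between puck_center's own z axis and vertical below 0.25 rad and angle between tool's own z axis and vertical below 0.05 rad and height (world z) of tool between 0.0015 and 0.006 m and horizontal distance between tool and mat below 0.05 m and linear speed of each of tool, puck below 0.02 m/s); the robot touches nothing.
It fails at once if the tool is forced against the stand or mould (more than 60 N) (contact force between tool and stand above 60 N).
It fails at once if the tool is toppled (angle between tool's own z axis and vertical above 0.4 rad).
It fails at once if another thing on the bench is moved by more than 20 mm (distance of any of resin_jar, slide_box, dish from where it was at the start of the episode above 0.02 m).
It also fails if it takes over 64 s, if anything falls off the work surface, if the arm or the gripper's body presses on something with over 40 N, if the wrist force passes 120 N, or if a joint passes its speed limit or range.

## Working session

There is one attempt and no reset: what is moved stays moved. The work goes in short steps, Python scripts to look and compute and a tool call to move; the robot and the scene stay as the last step left them, time stands still between calls to the robot, and variables do not carry over. Pictures are saved under pics/ and viewed, about 8 in all and at most 12, crops included, and the job is handed in when it is done.

Besides the shell and the picture viewer there is one more tool, called by a JSON object that holds its "op" and its "data". play_rows: Moves the arm, as the interface text tells. Its arguments: {"type":"object","properties":{"increments":{"type":"array"},"hand":{"type":"number"}},"required":["increments"]}

```bash
mkdir -p pics
cat > h.py <<'E'
import numpy as np, cv2
from bench import env
def cam(n):
    c=env.read_camera(n); c['R']=cv2.Rodrigues(np.array(c['rvec'],float))[0]; c['t']=np.array(c['tvec'],float).ravel()
    z=c['range_z'].astype(float); v,u=np.mgrid[:480,:640]
    P=np.stack([(u-c['cx'])/c['fx']*z,(v-c['cy'])/c['fy']*z,z],-1)
    c['W']=(P-c['t'])@c['R']; c['ok']=z>0
    return c
def save(c,f): cv2.imwrite('pics/'+f,c['pixels'][:,:,::-1])
E
python3 - <<'E'
from h import *
s=env.read_state(); print({k:np.round(v,3) for k,v in s.items()})
for n in ['top','side']:
    c=cam(n); save(c,n+'0.png'); np.savez(n+'0.npz',W=c['W'],ok=c['ok'],px=c['pixels']); print(n,-c['R'].T@c['t'])
E
```

```text
{'t': np.float64(0.0), 'joint_positions': array([ 1.045,  0.399,  0.045,  1.538, -0.019,  1.207, -0.051]), 'joint_vel': array([-0.001,  0.   ,  0.   ,  0.   ,  0.002, -0.002, -0.001]), 'tau': array([-1.0000e-03, -4.7513e+01,  1.3640e+00, -2.5423e+01,  1.2000e-02,
        1.0000e-02, -0.0000e+00]), 'ee_pos': array([ 0.269, -0.591,  0.23 ]), 'tcp_rot': array([ 0.977,  0.212, -0.   , -0.001]), 'force': array([-0.551,  0.523, -0.47 ]), 'ft_torque': array([-0.034, -0.004, -0.044]), 'gripper_width': np.float64(0.085)}
top [ 0.42944454 -0.1148237   1.0648068 ]
side [0.2497606  0.70086735 0.92691967]
```

View pics/top0.png

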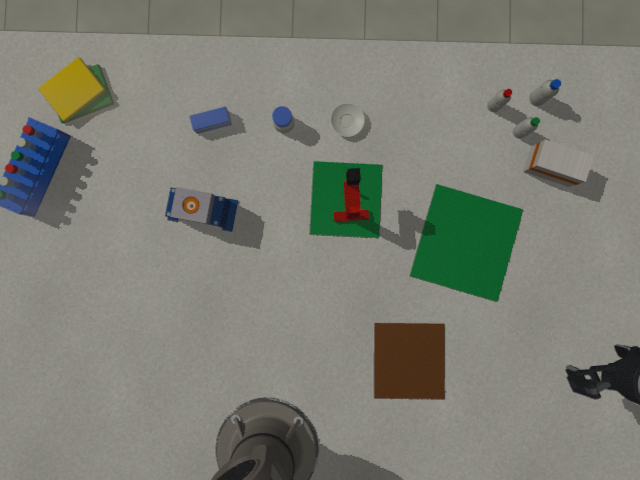

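View pics/side0.png

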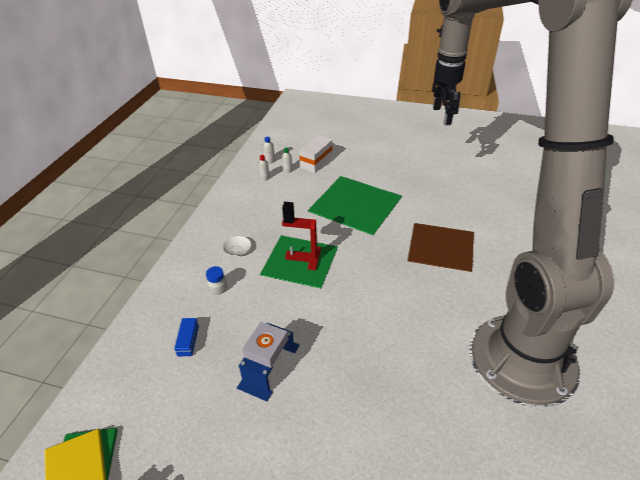

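The top view shows the tool at (352,195) on the small green mat, with its handle at (353,176) and its spine and foot toward the robot. The stand is at (200,207), with the puck at (191,205).

Possible mix-ups:
- **Mats:** small green (347,200), large green (467,243) and brown (410,360). I choose the small green one.
- **Handle:** the black cap at (353,176) is the only candidate besides the gripper.
- **Stand:** the blue mould stand at (200,207), not the blue tube rack at (35,167) or the slide box at (210,120).

Run:
```python
from h import *
d=np.load('top0.npz'); W=d['W'];ok=d['ok'];px=d['px'].astype(int);r,g,b=px[...,0],px[...,1],px[...,2]
def box(m,x0,y0,x1,y1):
    k=np.zeros_like(m);k[y0:y1,x0:x1]=m[y0:y1,x0:x1];return k&ok
def rect(n,m,hz=None):
    P=W[m]; 
    q=cv2.minAreaRect((P[:,:2]*1000).astype(np.float32)); print(n,m.sum(),'med',np.median(P,0).round(4),'rect',np.round(q[0],1),np.round(q[1],1),round(q[2],1))
Z=W[...,2]
rect('mat',box((g>70)&(r<60)&(b<90)&(Z<.012),300,150,390,245))
rect('handle',box((r<60)&(g<60)&(b<60)&(Z>.17),335,160,370,190))
rect('foot',box((r>120)&(g<70)&(Z<.03),325,200,375,228))
rect('uparm',box((r>120)&(g<70)&(Z>.12),335,160,375,225))
rect('mouldtop',box((abs(Z-.098)<.006),160,180,245,235))
rect('puck',box((r>180)&(g<160)&(b<90),175,190,205,220))
rect('stand all',box((Z>.02),160,180,245,235))
for n,bb in dict(jar=(268,100,298,135),box=(185,100,236,136),dish=(328,100,370,140)).items(): rect(n,box(Z>.012,*bb))
print(Z[300,300],Z[180:184,350:356].round(3))
np.savetxt
d=px[170:245,155:380].astype(np.uint8); cv2.imwrite('pics/crop.png',cv2.resize(d[:,:,::-1],None,fx=3.5,fy=3.5,interpolation=cv2.INTER_CUBIC))
```

```text
mat 3668 med [ 0.579  -0.1452  0.0032] rect [ 572.3 -164.8] [158.9 169. ] 88.5
handle 172 med [ 0.5942 -0.1683  0.1849] rect [ 595.7 -168.7] [24.5 23.8] 5.2
foot 4 med [ 0.5435 -0.1692  0.0158] rect [ 543.5 -169.2] [ 0.1 63.9] 6.0
uparm 59 med [ 0.5351 -0.1768  0.135 ] rect [ 535.4 -175.8] [12.4 21.5] 10.5
mouldtop 1105 med [0.5381 0.1656 0.0975] rect [538.1 165.8] [77.  63.9] 81.2
puck 0 med [nan nan nan] rect [0. 0.] [0. 0.] 0.0
stand all 1830 med [0.5362 0.1531 0.0958] rect [538.1 165.6] [121.8  64.4] 81.5
jar 444 med [ 0.7381 -0.0169  0.0588] rect [743.2 -16.5] [44.1 44.6] 75.5
box 683 med [0.7406 0.1493 0.0316] rect [742.9 151.4] [37.6 86.7] 16.9
dish 331 med [ 0.7574 -0.1629  0.0145] rect [ 753.2 -160.2] [78.  75.7] 1.1
-0.0008398824788361908 [[0.188 0.185 0.187 0.185 0.188 0.185]
 [0.183 0.178 0.179 0.178 0.179 0.18 ]
 [0.167 0.169 0.17  0.166 0.166 0.164]
 [0.156 0.157 0.153 0.155 0.153 0.149]]
  return _methods._mean(a, axis=axis, dtype=dtype,
  ret = um.true_divide(
```

View pics/crop.png

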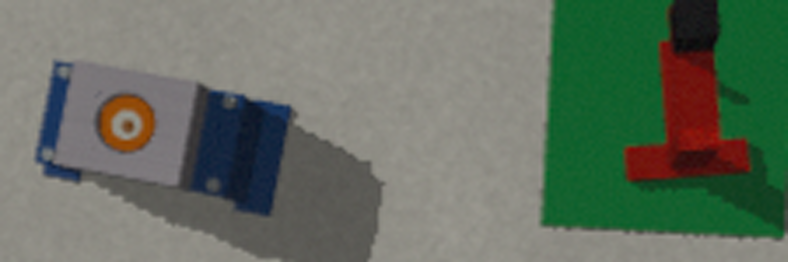

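The crop confirms the choice: the red tool with its black handle stands on the small green mat, and the mould with the orange puck is on the blue stand. The stand's yaw is about -8.7° and the tool's about +5.5°. I'll turn first, then move above the handle.

{"op": "play_rows", "data": {"increments": [[[0, 0, 0, 6.33], [0, 0, 0, 6.33], [0, 0, 0, 6.34], [0.02, -0.021, 0, 0], [0.025, -0.027, 0, 0], [0.025, -0.027, 0, 0], [0.025, -0.027, 0, 0], [0.025, -0.027, 0, 0]]], "hand": 1}}

```text
t: 0.77
ee_pos: [0.3768, -0.4502, 0.2309]
tcp_rot: [0.999, 0.047, -0.0, -0.0]
force: [0.5, -0.2, 0.8]
gripper_width: 0.0851
```

{"op": "play_rows", "data": {"increments": [[[0.025, -0.027, 0, 0], [0.025, -0.027, 0, 0], [0.025, -0.027, 0, 0], [0.025, -0.027, 0, 0], [0.025, -0.027, 0, 0], [0.025, -0.027, 0, 0], [0.025, -0.026, 0, 0], [0.025, -0.026, 0, 0]]]}}

```text
t: 1.43
ee_pos: [0.5556, -0.2181, 0.231]
tcp_rot: [0.999, 0.048, -0.0, -0.0]
force: [-0.3, -0.2, 0.3]
gripper_width: 0.0854
```

{"op": "play_rows", "data": {"increments": [[[0.025, -0.026, 0, 0], [0.015, -0.015, 0, 0], [0, 0, 0, 0], [0, 0, 0, 0]]]}}

```text
t: 1.77
ee_pos: [0.5913, -0.1734, 0.2306]
tcp_rot: [0.999, 0.049, -0.001, -0.0]
force: [-0.4, -1.3, -0.7]
gripper_width: 0.0854
```

Run:
```python
from h import *
c=cam('wrist'); save(c,'w1.png'); W=c['W'];px=c['pixels'].astype(int);r,g,b=px[...,0],px[...,1],px[...,2];Z=W[...,2]
for n,m in dict(handle=(px.max(2)<70)&(abs(Z-.185)<.006),uparm=(r>120)&(g<70)&(abs(Z-.135)<.006),foot=(r>100)&(g<70)&(abs(Z-.015)<.006)).items():
    m&=c['ok'];P=W[m]
    if len(P)>10:
        q=cv2.minAreaRect((P[:,:2]*1000).astype(np.float32)); v,u=np.nonzero(m); print(n,len(P),np.median(P,0).round(4),np.round(q[0],1),np.round(q[1],1),round(q[2],1),u.mean(),v.mean())
print(-c['R'].T@c['t'])
```

```text
handle 2652 [ 0.5963 -0.1699  0.1855] [ 595.  -169.9] [24.8 23.8] 5.9 312.6772247360483 267.39441930618403
uparm 2084 [ 0.5472 -0.1748  0.1356] [ 568.8 -172.5] [83.9 23.4] 6.0 315.49568138195775 307.54462571976967
foot 1321 [ 0.5444 -0.169   0.0156] [ 567.1 -172.2] [87.9 79.3] 6.7 317.107494322483 234.4799394398183
[ 0.66347505 -0.16728896  0.37367586]
```

View pics/w1.png

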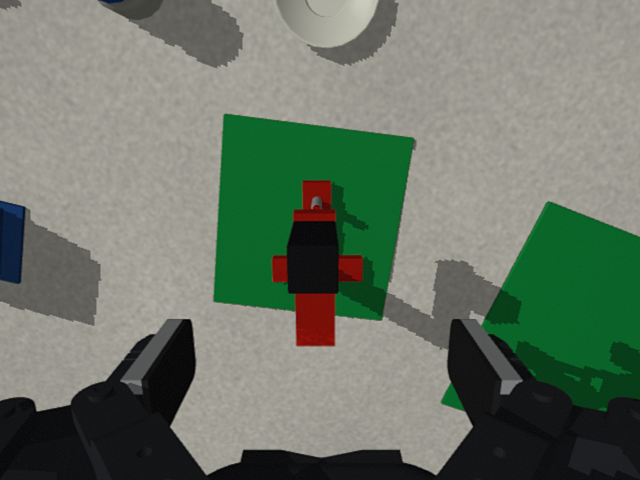

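The wrist view shows the handle at (312,265) midway between the open fingers, with free space on both sides. I'll descend, grip and lift gently.

{"op": "play_rows", "data": {"increments": [[[0.0044, -0.0036, 0, -0.4], [0, 0, 0.012, 0], [0, 0, 0.012, 0], [0, 0, 0.012, 0], [0, 0, 0.012, 0], [0, 0, 0.012, 0], [0, 0, 0.012, 0], [0, 0, 0.008, 0]]]}}

```text
t: 2.48
ee_pos: [0.594, -0.1711, 0.149]
tcp_rot: [0.999, 0.051, -0.001, -0.0]
force: [-0.4, -0.4, -0.2]
gripper_width: 0.0855
```

{"op": "play_rows", "data": {"increments": [[[0, 0, 0.007, 0], [0, 0, 0, 0], [0, 0, 0, 0]]]}}

```text
t: 2.73
ee_pos: [0.595, -0.1712, 0.1441]
tcp_rot: [0.999, 0.051, -0.0, -0.0]
force: [-0.2, -0.4, 0.6]
gripper_width: 0.085
```

{"op": "play_rows", "data": {"increments": [[[0, 0, 0, 0], [0, 0, 0, 0], [0, 0, 0, 0], [0, 0, 0, 0], [0, 0, 0, 0], [0, 0, 0, 0], [0, 0, 0, 0], [0, 0, 0, 0]]], "hand": -1}}

```text
t: 3.4
ee_pos: [0.5954, -0.1709, 0.1447]
tcp_rot: [0.999, 0.051, 0.0, -0.0]
force: [-0.1, 1.0, 2.6]
gripper_width: 0.023
```

The opening of 23 mm shows the handle is gripped. Next I lift it, turn to the stand's yaw, and carry it around on the robot side.

{"op": "play_rows", "data": {"increments": [[[0, 0, -0.003, 0], [0, 0, -0.005, 0], [0, 0, -0.006, 0], [0, 0, -0.006, 2.5], [0, 0, 0, 4], [0, 0, 0, 4], [0, 0, 0, 3], [0, 0, 0, 1]]]}}

```text
t: 4.07
ee_pos: [0.5948, -0.1714, 0.1645]
tcp_rot: [0.997, -0.076, -0.0, 0.0]
force: [-0.1, 0.7, -3.3]
gripper_width: 0.0231
```

{"op": "play_rows", "data": {"increments": [[[-0.01, -0.003, 0, 0], [-0.02, -0.006, 0, 0], [-0.024, -0.008, 0, 0], [-0.024, -0.008, 0, 0], [-0.024, -0.008, 0, 0], [-0.024, -0.008, 0, 0], [-0.02, -0.006, 0, 0], [-0.008, -0.002, 0, 0]]]}}

```text
t: 4.73
ee_pos: [0.4471, -0.0984, 0.1642]
tcp_rot: [0.997, -0.074, -0.001, 0.0]
force: [-1.2, -0.5, -2.3]
gripper_width: 0.0234
```

Run:
```python
from h import *
s=env.read_state();print({k:np.round(s[k],4) for k in('t','ee_pos','tcp_rot','force','gripper_width','joint_positions')})
c=cam('side');save(c,'s1.png')
q=s['tcp_rot'];print(np.degrees(2*np.arctan2(q[1],q[0])))
```

```text
{'t': np.float64(4.7333), 'ee_pos': array([ 0.4471, -0.0984,  0.1642]), 'tcp_rot': array([ 0.9972, -0.0745, -0.0013,  0.    ]), 'force': array([-1.1727, -0.4594, -2.3294]), 'gripper_width': np.float64(0.0234), 'joint_positions': array([ 0.2392,  0.1282, -0.1255,  2.0519,  0.0196,  0.9652, -1.6164])}
-8.541026508930177
```

View pics/s1.png

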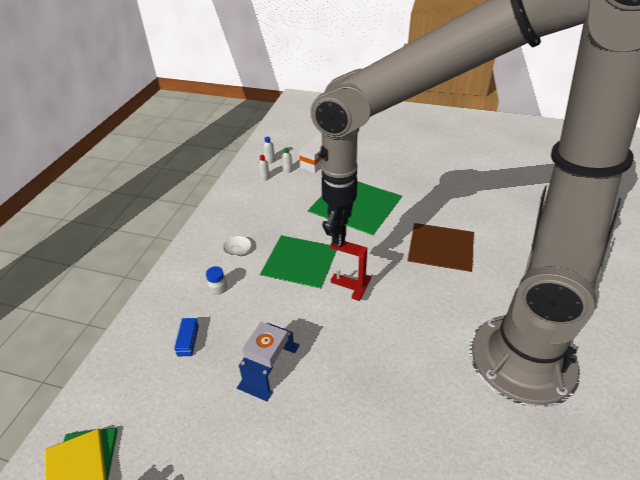

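The tool hangs upright in the gripper at (350,270), clear of everything. I'll carry on to in front of the stand.

{"op": "play_rows", "data": {"increments": [[[-0.0013, -0.011, 0, 0], [-0.0025, -0.02, 0, 0], [-0.0032, -0.025, 0, 0], [-0.0032, -0.025, 0, 0], [-0.0032, -0.025, 0, 0], [-0.0032, -0.025, 0, 0], [-0.0032, -0.025, 0, 0], [-0.0032, -0.025, 0, 0]]]}}

```text
t: 5.45
ee_pos: [0.4562, 0.0838, 0.1648]
tcp_rot: [0.997, -0.075, 0.001, -0.0]
force: [0.4, 0.1, -3.1]
gripper_width: 0.0234
```

{"op": "play_rows", "data": {"increments": [[[-0.0032, -0.025, 0.002, 0], [-0.0032, -0.025, 0.003, 0], [-0.0032, -0.025, 0.003, 0], [-0.0015, -0.013, 0.003, 0], [-0.0005, -0.006, 0.002, 0], [0, 0, 0, 0], [0, 0, 0, 0]]]}}

```text
t: 6.03
ee_pos: [0.4579, 0.1765, 0.1511]
tcp_rot: [0.997, -0.076, 0.0, 0.0]
force: [0.1, -0.2, -2.2]
gripper_width: 0.0234
```

```bash
cat > m.py <<'E'
from h import *
import sys
s=env.read_state();p=np.array(s['ee_pos']);q=s['tcp_rot'];ps=np.degrees(2*np.arctan2(q[1],q[0]))
print('t',round(float(s['t']),2),'ee',p.round(4),'yaw',ps.round(2),'F',np.round(s['force'],1))
E
python3 - <<'E'
from m import *
c=cam('wrist');save(c,'w2.png');W=c['W'];px=c['pixels'].astype(int);Z=W[...,2];r,g,b=px[...,0],px[...,1],px[...,2]
for n,m in dict(mould=(abs(Z-.098)<.005)).items():
    m&=c['ok']; k,l,st,_=cv2.connectedComponentsWithStats(m.astype(np.uint8)); i=1+st[1:,4].argmax(); m=l==i; P=W[m]; q=cv2.minAreaRect((P[:,:2]*1000).astype(np.float32)); print(n,len(P),np.median(P,0).round(4),q,st[i])
m=(r>150)&(g<170)&(b<90)&(r-b>90)&(abs(Z-.096)<.01)&c['ok']
P=W[m]; print(len(P), len(P) and cv2.minEnclosingCircle((P[:,:2]*1000).astype(np.float32)))
E
```

```text
t 6.03 ee [0.4579 0.1765 0.1511] yaw -8.68 F [ 0.1 -0.2 -2.2]
mould 27443 [0.5397 0.1648 0.0984] ((537.4063110351562, 164.8763427734375), (76.32554626464844, 64.3909912109375), 81.08189392089844) [  225    15   186   158 27443]
3215 ((537.887939453125, 165.3546600341797), 16.99271011352539)
```

View pics/w2.png

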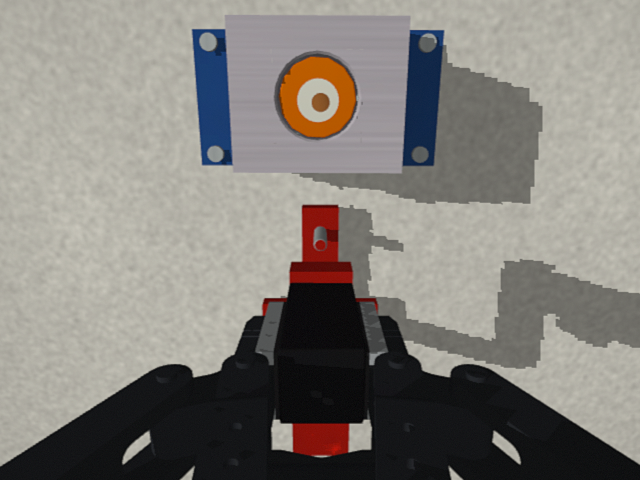

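The wrist view shows the mould straight ahead, with the puck centre at (318,95), and the pin at (320,240), laterally aligned with it. I'll get the pin tip's world position from the same view so the pin-to-pocket offset is relative.

Run:
```python
from m import *
c=cam('wrist');W=c['W']
m=np.zeros((480,640),bool);m[220:256,308:332]=1
m&=c['ok']&(W[...,2]>.045)&(W[...,2]<.058)
P=W[m];v,u=np.nonzero(m);print(len(P),u.mean(),v.mean(),P.mean(0).round(4),np.median(P,0).round(4), P.min(0).round(4),P.max(0).round(4))
for v in range(222,256,3): print(v,W[v,320].round(4),c['pixels'][v,320])
```

```text
t 6.08 ee [0.4578 0.1759 0.1512] yaw -8.74 F [ 0.4 -0.7 -3.1]
80 320.1375 240.8125 [0.46   0.1751 0.05  ] [0.4608 0.1749 0.0509] [0.4548 0.1713 0.0454] [0.4623 0.1791 0.0525]
222 [0.4645 0.1745 0.0219] [139  17  10]
225 [0.4626 0.1748 0.0222] [138  30  24]
228 [0.4617 0.1749 0.0265] [91 97 95]
231 [0.4622 0.1748 0.0359] [89 93 90]
234 [0.4621 0.1748 0.0426] [88 92 90]
237 [0.4619 0.1749 0.0486] [86 90 89]
240 [0.4529 0.1763 0.0232] [141  34  31]
243 [0.4506 0.1766 0.0222] [140  19  10]
246 [0.4486 0.177  0.0223] [141  18  11]
249 [0.4467 0.1772 0.0228] [137  31  25]
252 [0.4442 0.1776 0.0213] [138  18   7]
255 [0.4426 0.1779 0.0229] [139  20  13]
```

Pin and TCP agree within 1 mm. The pocket axis is at about (0.5378, 0.1653), so the pin needs to move +80.7 mm in tool x and -1.5 mm in tool y. I'll slide in under the mould.

{"op": "play_rows", "data": {"increments": [[[0.004, -0.0015, 0, 0], [0.01, 0, 0, 0], [0.01, 0, 0, 0], [0.01, 0, 0, 0], [0.01, 0, 0, 0], [0.01, 0, 0, 0], [0.01, 0, 0, 0], [0.008, 0, 0, 0]]]}}

```text
t: 6.8
ee_pos: [0.5301, 0.1677, 0.1512]
tcp_rot: [0.997, -0.076, 0.0, -0.0]
force: [-0.1, 0.8, -2.6]
gripper_width: 0.0232
```

{"op": "play_rows", "data": {"increments": [[[0.005, 0, 0, 0], [0.0037, 0, -0.001, 0], [0, 0, -0.001, 0], [0, 0, -0.001, 0], [0, 0, -0.001, 0], [0, 0, -0.0005, 0], [0, 0, 0, 0], [0, 0, 0, 0]]]}}

```text
t: 7.47
ee_pos: [0.537, 0.1669, 0.1559]
tcp_rot: [0.997, -0.075, 0.0, 0.0]
force: [-0.3, -0.1, -3.6]
gripper_width: 0.0235
```

```bash
python3 m.py
```

```text
t 7.47 ee [0.537  0.1669 0.1559] yaw -8.63 F [-0.3 -0.1 -3.6]
```

{"op": "play_rows", "data": {"increments": [[[0.0008, 0.0013, -0.0007, 0], [0, 0, -0.0007, 0], [0, 0, -0.0007, 0], [0, 0, 0, 0], [0, 0, 0, 0]]]}}

```text
t: 7.88
ee_pos: [0.5379, 0.1654, 0.1579]
tcp_rot: [0.997, -0.075, 0.0, 0.0]
force: [-0.4, -0.1, -2.1]
gripper_width: 0.0236
```

{"op": "play_rows", "data": {"increments": [[[0, 0, -0.0007, 0], [0, 0, -0.0007, 0], [0, 0, 0, 0], [0, 0, 0, 0]]]}}

```text
t: 8.22
ee_pos: [0.5379, 0.1654, 0.1593]
tcp_rot: [0.997, -0.075, 0.0, 0.0]
force: [0.3, 0.2, -2.0]
gripper_width: 0.0234
```

{"op": "play_rows", "data": {"increments": [[[0, 0, -0.0007, 0], [0, 0, 0, 0], [0, 0, 0, 0]]]}}

```text
t: 8.47
ee_pos: [0.5377, 0.1654, 0.1598]
tcp_rot: [0.997, -0.075, -0.0, 0.0]
force: [-0.8, -0.4, -4.7]
gripper_width: 0.0232
```

{"op": "play_rows", "data": {"increments": [[[0, 0, -0.0007, 0], [0, 0, 0, 0], [0, 0, 0, 0]]]}}

```text
t: 8.72
ee_pos: [0.5376, 0.1653, 0.1601]
tcp_rot: [0.997, -0.075, -0.0, 0.0]
force: [1.2, 0.9, -7.7]
gripper_width: 0.0231
```

Contact is at TCP z ≈ 0.1597, where the floor underside was expected, and it gives about 5 N/mm. Next I probe on a 4.5 mm ring, drawing back below the floor between probes.

{"op": "play_rows", "data": {"increments": [[[0, 0, 0.0015, 0], [0.0045, 0, 0, 0], [0, 0, -0.001, 0], [0, 0, -0.001, 0], [0, 0, -0.001, 0], [0, 0, 0, 0], [0, 0, 0, 0]]]}}

```text
t: 9.3
ee_pos: [0.5424, 0.1648, 0.1625]
tcp_rot: [0.997, -0.075, 0.0, -0.0]
force: [0.4, 1.4, -2.2]
gripper_width: 0.0237
```

{"op": "play_rows", "data": {"increments": [[[0, 0, 0.003, 0], [-0.0013, 0.0032, 0, 0], [0, 0, -0.001, 0], [0, 0, -0.001, 0], [0, 0, -0.001, 0], [0, 0, 0, 0], [0, 0, 0, 0]]]}}

```text
t: 9.88
ee_pos: [0.5396, 0.161, 0.1607]
tcp_rot: [0.997, -0.075, -0.001, 0.001]
force: [1.0, -1.1, -13.9]
gripper_width: 0.0234
```

{"op": "play_rows", "data": {"increments": [[[0, 0, 0.003, 0], [-0.0032, 0.0013, 0, 0], [0, 0, -0.001, 0], [0, 0, -0.001, 0], [0, 0, -0.001, 0], [0, 0, 0, 0], [0, 0, 0, 0]]]}}

```text
t: 10.47
ee_pos: [0.5371, 0.1613, 0.1609]
tcp_rot: [0.997, -0.075, -0.0, -0.0]
force: [5.1, 2.4, -20.8]
gripper_width: 0.0234
```

{"op": "play_rows", "data": {"increments": [[[0, 0, 0.003, 0], [-0.0032, -0.0013, 0, 0], [0, 0, -0.001, 0], [0, 0, -0.001, 0], [0, 0, -0.001, 0], [0, 0, 0, 0], [0, 0, 0, 0]]]}}

```text
t: 11.05
ee_pos: [0.5338, 0.1621, 0.1605]
tcp_rot: [0.997, -0.075, -0.0, 0.0]
force: [5.0, -0.3, -22.1]
gripper_width: 0.0234
```

The first probe, along +x, went in: z rose to 0.1625 with no added force. The others met the floor. I'll go back there and rise slowly.

{"op": "play_rows", "data": {"increments": [[[0, 0, 0.003, 0], [0.0038, -0.0016, 0, 0], [0.0039, -0.0016, 0, 0], [0, 0, 0, 0], [0, 0, -0.001, 0], [0, 0, -0.001, 0], [0, 0, -0.001, 0], [0, 0, 0, 0]]]}}

```text
t: 11.72
ee_pos: [0.5424, 0.1649, 0.1627]
tcp_rot: [0.997, -0.075, 0.0, -0.0]
force: [-0.2, -0.6, -1.5]
gripper_width: 0.0234
```

{"op": "play_rows", "data": {"increments": [[[0, 0, -0.0007, 0], [0, 0, -0.0007, 0], [0, 0, -0.0007, 0], [0, 0, 0, 0], [0, 0, 0, 0]]]}}

```text
t: 12.13
ee_pos: [0.5423, 0.1647, 0.1644]
tcp_rot: [0.997, -0.075, 0.0, 0.0]
force: [-0.2, -1.1, -2.2]
gripper_width: 0.0234
```

{"op": "play_rows", "data": {"increments": [[[0, 0, -0.0008, 0], [0, 0, -0.0008, 0], [0, 0, -0.0008, 0], [0, 0, -0.0008, 0], [0, 0, -0.0008, 0], [0, 0, -0.0008, 0], [0, 0, 0, 0], [0, 0, 0, 0]]]}}

```text
t: 12.8
ee_pos: [0.5422, 0.1644, 0.1687]
tcp_rot: [0.997, -0.075, -0.0, 0.0]
force: [0.2, 0.4, -6.9]
gripper_width: 0.0233
```

{"op": "play_rows", "data": {"increments": [[[0, 0, -0.0008, 0], [0, 0, -0.0008, 0], [0, 0, -0.0008, 0], [0, 0, -0.0008, 0], [0, 0, 0, 0], [0, 0, 0, 0]]]}}

```text
t: 13.3
ee_pos: [0.5421, 0.1646, 0.1723]
tcp_rot: [0.997, -0.075, -0.0, 0.0]
force: [1.2, -0.5, -8.2]
gripper_width: 0.0232
```

The puck is sliding at about 5 N, with no sideways force. I keep pushing.

{"op": "play_rows", "data": {"increments": [[[0, 0, -0.001, 0], [0, 0, -0.001, 0], [0, 0, -0.001, 0], [0, 0, -0.001, 0], [0, 0, -0.001, 0], [0, 0, -0.001, 0], [0, 0, 0, 0], [0, 0, 0, 0]]]}}

```text
t: 13.97
ee_pos: [0.5422, 0.1646, 0.1785]
tcp_rot: [0.997, -0.075, -0.0, 0.0]
force: [0.8, -1.9, -10.6]
gripper_width: 0.0232
```

{"op": "play_rows", "data": {"increments": [[[0, 0, -0.001, 0], [0, 0, -0.001, 0], [0, 0, -0.001, 0], [0, 0, -0.001, 0], [0, 0, -0.001, 0], [0, 0, 0, 0], [0, 0, 0, 0], [0, 0, 0, 0]]]}}

```text
t: 14.63
ee_pos: [0.5422, 0.1646, 0.1834]
tcp_rot: [0.997, -0.075, -0.0, 0.0]
force: [1.5, -1.8, -12.0]
gripper_width: 0.0234
```

Run:
```python
from m import *
c=cam('side');save(c,'s2.png');W=c['W'];px=c['pixels'].astype(int);r,g,b=px[...,0],px[...,1],px[...,2]
m=np.zeros((480,640),bool);m[310:370,240:300]=1
m&=c['ok']&(r>150)&(g>50)&(g<170)&(b<110)&(r-b>80);P=W[m];print(len(P),P.max(0),np.percentile(P[:,2],[10,50,75,90]))
cv2.imwrite('pics/s2c.png',cv2.resize(c['pixels'][200:420,170:390,::-1],None,fx=2.7,fy=2.7,interpolation=cv2.INTER_CUBIC))
```

```text
t 14.63 ee [0.5422 0.1646 0.1834] yaw -8.64 F [  1.5  -1.8 -12. ]
180 [0.55870504 0.18718706 0.17413356] [0.10135975 0.10962496 0.11105334 0.11337556]
```

View pics/s2c.png

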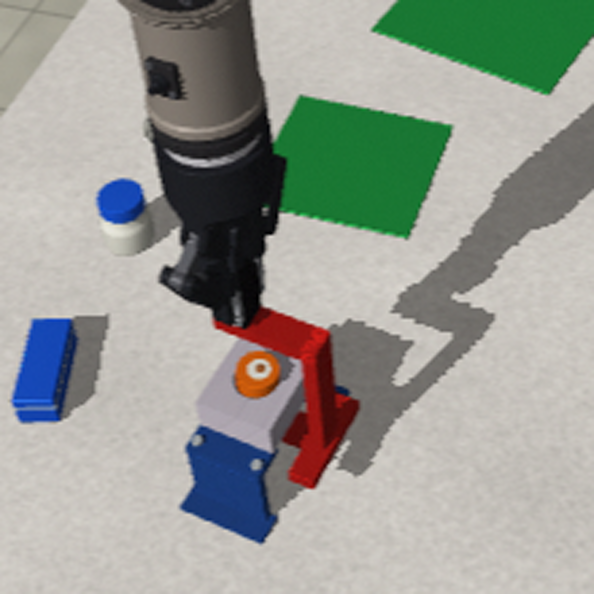

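The crop shows the puck standing about 13 to 14 mm out, upright in the mould, at (258,372). I'll push 1 mm more, then withdraw straight down and back out.

{"op": "play_rows", "data": {"increments": [[[0, 0, -0.0012, 0], [0, 0, 0, 0], [0, 0, 0, 0], [0, 0, 0, 0], [0, 0, 0.001, 0], [0, 0, 0.002, 0], [0, 0, 0.003, 0], [0, 0, 0.004, 0]]]}}

```text
t: 15.35
ee_pos: [0.5425, 0.1656, 0.1757]
tcp_rot: [0.997, -0.075, 0.001, -0.0]
force: [-2.1, -0.8, -0.0]
gripper_width: 0.0231
```

{"op": "play_rows", "data": {"increments": [[[0, 0, 0.004, 0], [0, 0, 0.004, 0], [0, 0, 0.004, 0], [0, 0, 0.004, 0], [0, 0, 0.004, 0], [0, 0, 0.003, 0], [0, 0, 0, 0], [0, 0, 0, 0]]]}}

```text
t: 16.02
ee_pos: [0.5426, 0.1648, 0.1513]
tcp_rot: [0.997, -0.075, 0.0, -0.0]
force: [0.6, 0.9, -1.9]
gripper_width: 0.023
```

{"op": "play_rows", "data": {"increments": [[[-0.004, 0, 0, 0], [-0.01, 0, 0, 0], [-0.013, 0, 0, 0], [-0.015, 0, 0, 0], [-0.015, 0, 0, 0], [-0.015, 0, 0, 0], [-0.012, 0, 0, 0], [-0.006, 0, 0, 0]]]}}

```text
t: 16.68
ee_pos: [0.451, 0.1786, 0.1515]
tcp_rot: [0.997, -0.075, -0.0, 0.0]
force: [0.4, 0.1, -2.7]
gripper_width: 0.0235
```

{"op": "play_rows", "data": {"increments": [[[0, 0, -0.004, 0], [0.0015, 0.011, -0.005, 0], [0.0028, 0.02, -0.004, 0], [0.0035, 0.025, 0, 0], [0.0035, 0.025, 0, 0], [0.0035, 0.025, 0, 0], [0.0035, 0.025, 0, 0], [0.0035, 0.025, 0, 0]]]}}

```text
t: 17.35
ee_pos: [0.4523, 0.0192, 0.1652]
tcp_rot: [0.997, -0.076, 0.001, -0.0]
force: [0.8, 0.5, -2.1]
gripper_width: 0.0233
```

{"op": "play_rows", "data": {"increments": [[[0.0035, 0.025, 0, 0], [0.0035, 0.025, 0, 0], [0.0035, 0.025, 0, 0], [0.0035, 0.025, 0, 0], [0.003, 0.02, 0, 0], [0.0015, 0.011, 0, 0], [0, 0, 0, 0]]]}}

```text
t: 17.93
ee_pos: [0.4504, -0.1147, 0.1649]
tcp_rot: [0.997, -0.078, 0.001, 0.001]
force: [0.2, -0.4, -2.3]
gripper_width: 0.0235
```

```bash
python3 m.py
```

```text
t 17.93 ee [ 0.4504 -0.1147  0.1649] yaw -8.94 F [ 0.2 -0.4 -2.3]
```

{"op": "play_rows", "data": {"increments": [[[0.008, 0.002, 0, 0], [0.018, 0.004, 0, 0], [0.022, 0.005, 0, 0], [0.024, 0.006, 0, 0], [0.024, 0.006, 0, 0], [0.02, 0.005, 0, 0], [0.012, 0.0025, 0, 0], [0.006, 0.001, 0, 0]]]}}

```text
t: 18.6
ee_pos: [0.5806, -0.1614, 0.1643]
tcp_rot: [0.997, -0.074, 0.001, -0.0]
force: [-0.7, -0.2, -2.1]
gripper_width: 0.0235
```

{"op": "play_rows", "data": {"increments": [[[0, 0, 0.004, 0], [0, 0, 0.004, 0], [0, 0, 0.004, 0], [0, 0, 0.003, 0], [0, 0, 0.002, 0], [0, 0, 0.001, 0], [0, 0, 0.0005, 0], [0, 0, 0, 0]]]}}

```text
t: 19.27
ee_pos: [0.5777, -0.1628, 0.1461]
tcp_rot: [0.997, -0.075, 0.0, 0.0]
force: [0.0, -0.4, -2.5]
gripper_width: 0.0234
```

{"op": "play_rows", "data": {"increments": [[[0, 0, 0.0006, 0], [0, 0, 0.0006, 0], [0, 0, 0, 0], [0, 0, 0, 0]]]}}

```text
t: 19.6
ee_pos: [0.5782, -0.1629, 0.1453]
tcp_rot: [0.997, -0.075, 0.0, 0.0]
force: [1.2, -0.2, 0.3]
gripper_width: 0.0234
```

{"op": "play_rows", "data": {"increments": [[[0, 0, 0.0006, 0], [0, 0, 0, 0], [0, 0, 0, 0]]]}}

```text
t: 19.85
ee_pos: [0.5785, -0.1629, 0.1452]
tcp_rot: [0.997, -0.075, 0.001, 0.0]
force: [0.8, 0.2, 3.7]
gripper_width: 0.0238
```

{"op": "play_rows", "data": {"increments": [[[0, 0, 0, 0], [0, 0, 0, 0], [0, 0, 0, 0], [0, 0, 0, 0], [0, 0, 0, 0], [0, 0, 0, 0], [0, 0, 0, 0], [0, 0, 0, 0]]], "hand": 1}}

```text
t: 20.52
ee_pos: [0.5777, -0.1628, 0.1441]
tcp_rot: [0.997, -0.075, -0.0, 0.0]
force: [-0.1, -0.1, 0.9]
gripper_width: 0.0855
```

{"op": "play_rows", "data": {"increments": [[[0, 0, -0.006, 0], [0, 0, -0.012, 0], [0, 0, -0.02, 0], [0, 0, -0.025, 0], [0, 0, -0.025, 0], [0, 0, -0.025, 0], [0, 0, -0.015, 0], [0, 0, 0, 0]]]}}

```text
t: 21.18
ee_pos: [0.5803, -0.1633, 0.278]
tcp_rot: [0.997, -0.075, 0.005, 0.001]
force: [0.8, -0.6, 0.6]
gripper_width: 0.0853
```

Run:
```python
from m import *
print(s['gripper_width'])
c=cam('side');save(c,'s3.png');W=c['W'];px=c['pixels'].astype(int);r,g,b=px[...,0],px[...,1],px[...,2]
m=np.zeros((480,640),bool);m[310:370,240:300]=1
m&=c['ok']&(r>150)&(g>50)&(g<170)&(b<110)&(r-b>80);P=W[m];print('puck z pct',len(P),np.percentile(P[:,2],[10,50,75,90]).round(4))
c=cam('wrist');W=c['W'];px=c['pixels'].astype(int)
m=c['ok']&(px.max(2)<70)&(abs(W[...,2]-.185)<.006);P=W[m];q=cv2.minAreaRect((P[:,:2]*1000).astype(np.float32));print('handle',len(P),np.median(P,0).round(4),q)
m=c['ok']&(px[...,0]>120)&(px[...,1]<70)&(abs(W[...,2]-.135)<.008);print('uparm z',np.median(W[m],0))
c=cam('top');W=c['W'];px=c['pixels'].astype(int);r,g,b=px[...,0],px[...,1],px[...,2]
m=np.zeros((480,640),bool);m[185:225,170:212]=1;m&=c['ok']&(r>150)&(g<170)&(b<110)&(r-b>70);P=W[m];print('puck top',len(P),np.median(P,0) if len(P) else 0)
```

```text
t 21.18 ee [ 0.5803 -0.1633  0.278 ] yaw -8.65 F [ 0.8 -0.6  0.6]
0.08529836727816614
puck z pct 161 [0.1031 0.1105 0.112  0.113 ]
handle 1797 [ 0.5813 -0.1642  0.1855] ((580.475830078125, -164.17193603515625), (23.827335357666016, 24.14579200744629), 81.07485961914062)
uparm z [ 0.52330251 -0.15753683  0.1356299 ]
puck top 111 [0.53926878 0.16673373 0.11185961]
```

View pics/s3.png

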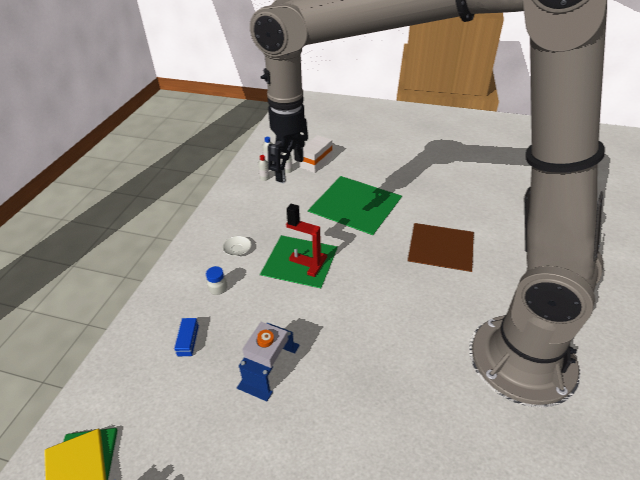

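The picture shows the tool upright on the small green mat at (310,248), the gripper clear above it, the puck standing out of the mould at (265,338), and the bystanders unmoved. I'm handing the job in.

```bash
python3 -c "
from bench import env; print(env.job_done())"
```

```text
the job is handed in; nothing more can be done
None
```

The puck is pushed up and left standing in the mould. The tool is back upright on the small green mat and let go. I handed the job in at about 21 s; it reports no verdict.

- **Finding the hole:** The first probe, 4.5 mm from the pocket's axis along the stand's +x, went into the hole. I made three more ring probes before going back to it; they met the floor at 22 N measured at most, against the 60 N limit. The pin then went up and slid the puck at roughly 5 to 10 N.
- **Puck:** Its top reads 0.112 m in the top and side cameras, about 14 mm out of the mould. That puts its centre at about 0.098 m, inside the 0.093 to 0.106 m range. It looks upright in the side picture; I did not measure its lean.
- **Tool:** Its handle top reads 0.1855 m, as expected for standing flat. The pin is about 8 mm from the mat's centre. The gripper is open, about 90 mm clear above the tool, and touching nothing.
- **Other things:** The jar, slide box and dish look unmoved in the side picture; I did not re-measure their positions.

No check failed or disagreed. I viewed 8 pictures.

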